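# Index the turntable and check the silver plating with a thickness gauge

### The arm

A 6-joint arm with a two-finger parallel gripper is mounted at the origin on the work surface. World frame = base frame: x ahead of the robot, y to its left, z up, the work surface at z = 0. Lengths are in m, angles in rad, forces in N, time in s.
With the tool pointing down it reaches from about 0.375 to 0.9 m from the base axis. Payload 3.1 kg.
Tool frame: the origin (TCP) lies midway between the tips of the shut fingers; the grasp point (between the pads) lies 19 mm behind it; x points along the fingers, y is the direction in which the jaws open and shut, and the axes are right-handed (so a half turn about x gives the same grasp; the last joint's range is limited). The gripper opens to 87 mm and grips with 3 to 60 N. Pads are 19 mm wide; open, the fingers measure 117 mm over their backs; the gripper's body (75 mm by 190 mm) begins 51 mm behind the grasp point.
Start: joints at [1.121, 0.527, 1.433, -0, 1.181, -0.178], TCP at [0.168, 0.602, 0.223] pointing down, gripper open.
Joint ranges: [-3.08, 3.08], [-0.75, 2.2], [0.22, 2.44], [-1.43, 4.57], [0, 2.65], [-2.85, 2.85]. Speed limits (rad/s): [2.79, 2.79, 3.14, 3.14, 3.14, 3.14].

### API

Orientations are given as a unit quaternion [x, y, z, w].
In Python, from rig import get_obs, imaging, robot gives the robot as it stands.
- The arm moves only by the shell command python3 -m inch 'ROWS' [FORCE]. ROWS is JSON, a list of rows, each a list of 3 entries, a list of its own where there are three numbers: the finger opening in mm, from 0 to 87, then the shift along the tool's x, y, z in mm, then the turn, a rotation vector about the tool's x, y, z in degrees. In form: [[grip, [dx, dy, dz], [wx, wy, wz]], ...]. A call has 1 to 12 rows; each row shifts and turns the pose as measured when the row begins, along the tool's axes as they then stand; what a row does not reach is not made up. A row lasts 1/8 s, in which the tool goes at most 62.5 mm and 10.7 degrees, less where a joint would pass 70% of its speed; a pose out of reach is approached as far as the arm can. A call with a gripper value outside its range is refused whole. The fingers move at their own pace and stop on an object; FORCE is the grip in N (left out, the last holds). Time passes only in rows, so rows that do not move let the fingers close. It gives the time, the measured TCP pose, the force and the opening at its end, in the units of the state.
- get_obs(): the state, without advancing time (a new reading comes with each control period).
- imaging.camera(name): name is "scene" or "top"; returns the picture (480x640x3 uint8, red, green, blue); there is no depth.
- imaging.camera_params(name): a dict with "camera_matrix" (3x3 intrinsics, pixels), "xyz" and "rotation" of the camera in the world. Camera axes: x right, y down, z forward; pixel columns grow to the right and rows downward; lengths in m; the calibration is good to about 2 mm. A picture is of the moment at which its call begins. camera_params takes no time and is no camera call.
- robot.hand_in(): hands the job in, once; it reports no verdict.
Trained networks look in the newest picture that a camera, given by its name, has taken for a name from the list of things; names that differ only in an ending like _2 or _b are one class to them, and where a whole thing is asked for, a point or a joint stands for the part that bears it (a point fixed in the world has none). Each returns a list of dicts, best first, with "confidence" (0 to 1); they miss things now and then, are a little off and sometimes report something else, mostly with a low value. They report only what shows in the picture. A call takes as long as a camera call. They do not tell look-alikes from the thing itself.
- imaging.cut_out(camera, target): "pixels" (480x640 bool, what is visible of it) and "box" ([centre column, centre row, width, height] in pixels, round what is visible of it).
- imaging.tip_of(camera, target): "pixel" ([column, row] in pixels: a listed point, or the origin of a listed thing).
The state is a dict: "time": time; "q": joint angles; "joint_velocities": joint speeds; "joint_torque": joint torques, N m; "position": TCP position; "tool_rot": TCP orientation; "ft_force": force on the tool from outside, world axes, zero at the start; "moment": the same for the moment, N m; "grip_width": finger opening in m.
Only numpy, scipy, OpenCV 4.12 (cv2) and the standard library are available. Lean on these libraries where they do the work, as an engineer would, in place of code of your own. Each camera call takes 0.05 s, during which the arm holds its last target. There are 200 camera calls.

### The job

Turn the aluminium turntable one click, whichever way is the short way, so that the silvered tube on its teak base clicks home at the little fixed pointer; turn it gently enough that the beads stay in their dish, and never touch the tube with the gripper. Then take the plating thickness gauge out of its holder and set its sprung tip inside the small raised ring in the middle of the tube's top end, gauge upright, pressing lightly so that the tip is pushed in about halfway. Finish while still holding the gauge pressed there, and leave the other things on the bench where they are.

Things in the scene. Friction and masses are not known exactly. Their poses are not given: they have to be found in the camera images.
- turntable_base: fixed foot of the cast aluminium lazy-susan turntable; origin on the bench at the turning axis, z up. Its -x axis points from the turning axis to the pointer (roughly towards the robot). The pointer is a small dark steel post with a diamond-shaped head, 160 mm from the axis, just outside the rim, 51 mm high at most
- turntable (a joint): turning angle (rad), 0 at the start, positive counterclockwise from above. Detents every 60 degrees (-1.047, 0, +1.047 ..): 2 to 3.5 N at a peg to leave one; past half-way it pulls itself home into the next. Disc 280 mm diameter, upper face 45 mm above the bench; a low hub rises to 60 mm. Index pegs stand half-way between the seats
- peg_left (a point): top centre of one of the two index pegs next to the pointer at the start, 30 degrees clockwise (seen from above) from the pointer, on the robot's left. Pegs: steel, 12 mm diameter, 55 mm tall above the disc (top 100 mm above the bench), 127 mm from the axis, good for hooking or caging between the fingers from above. Turns with the turntable
- peg_right (a point): top centre of the other index peg next to the pointer at the start, 30 degrees counterclockwise (seen from above) from the pointer, on the robot's right; same size
- station (a point): centre of the place at the pointer where the tube's seat must come, on the level of the disc's upper face, 92 mm from the axis. Fixed. The disc has six such seats, 60 degrees apart: rings 5 mm high, 69 mm inside and 77 mm outside diameter. The seat at the pointer is empty at the start
- tube: silvered brass kaleidoscope tube, 44 mm diameter, closed flat top, standing upright on a round teak base 66 mm diameter and 15 mm high; 93 mm high overall, top 138 mm above the bench, 0.3 kg, loose in a seat of the turntable. Starts one click to either side of the pointer (the jade eyepiece is on the other side). Origin at the centre of its underside, z up
- spot (a point): the marked spot: middle of the tube's flat top end, inside a small raised ring (21 mm outside, 17 mm inside diameter, 2 mm high)
- eyepiece: pale jade eyepiece, 48 mm wide ring on a round teak puck 66 mm diameter, 37 mm high overall, loose in a seat; to be left in its seat. Origin at the centre of its underside
- dish: round tin dish, 66 mm across, 22 mm high, loose in the seat farthest from the pointer, holding the three beads. Origin at the centre of its underside
- bead1_center (a point): centre of a violet glass bead, 20 mm diameter, loose in the dish
- bead2_center (a point): centre of a second bead, the same
- bead3_center (a point): centre of a third bead, the same
- holder: fixed black holder block 75 x 75 x 50 mm with a 20 mm hole upright in the middle; the gauge stands in it. Left or right of the turntable. Origin at the centre of its underside
- gauge: plating thickness gauge, loose, 0.1 kg: upright square grey body 24 x 24 mm and 90 mm tall standing on the holder's top (body from 50 to 140 mm above the bench), below it a 17 mm nose 22 mm long in the hole, then the sprung tip. Origin at the centre of the square body's underside (z = 0; the body goes up to z = +90 mm), z up along the gauge, x and y square to its sides
- gauge_tip (a joint): how far the sprung tip is pushed in (m): 0 out, 0.012 fully in. Spring: 0.9 N to start, about 3 N halfway, 5 N fully in, then hard
- gauge_point (a point): end of the gauge's sprung tip (8 mm diameter, round-ended), 36 mm below the gauge's origin on its axis when fully out; moves up towards the body as the tip is pushed in
- jar: glue jar with dark lid, 56 mm diameter, 75 mm high, standing on the other side of the turntable than the holder; bystander. Origin at the centre of its underside
- screwdriver: screwdriver lying on the bench beyond the turntable on the right; bystander
- spare_tube: brass tube 38 mm diameter, 130 mm long, lying in a small teak cradle beyond the turntable; bystander
- mirror_block: teak block 110 x 45 x 22 mm beyond the turntable; bystander
Things that resemble listed ones, but are neither listed nor needed, are in the scene too. What is shaped like the gauge but pink or turquoise is not meant.

How it is judged:
On the way, in this order (a step that is already met when the one before it is completed fails the run):
1. the tube has clicked home at the pointer (horizontal distance between spot and station below 0.012 m and (value of joint turntable between 0.98 and 1.11 rad or value of joint turntable between -1.11 and -0.98 rad) and velocity of joint turntable between -0.05 and 0.05 rad/s), for 0.3 s.
2. the gauge is lifted out of its holder in the fingers (height (world z) of gauge_point above 0.06 m and contact force between the fingers and gauge above 1 N and contact force between gauge and holder below 0.05 N), for 0.2 s.
3. the gauge is held upright on the marked spot, tip about halfway in (horizontal distance between gauge_point and spot below 0.008 m and distance between gauge_point and spot below 0.01 m and contact force between gauge and tube between 0.5 and 8 N and value of joint gauge_tip between 0.002 and 0.01 m and angle between gauge's own z axis and vertical below 0.14 rad and contact force between the fingers and gauge above 1 N), for 0.5 s.
At the end, for the whole second after the job is handed in: turntable at rest one click on (60 +-4 deg), tube within 12 mm of the station; fingers hold the gauge within 8 deg of upright, tip within 8 mm of the spot, 0.5 to 8 N on the tube, pushed in 2 to 10 mm; beads in dish, dish and eyepiece seated, other things within 30 mm of their start (all of step 1 and all of step 3 and contact force between the fingers and tube below 0.3 N and contact force between gauge and holder below 0.05 N and horizontal distance between each of bead1_center, bead2_center, bead3_center and dish below 0.033 m and angle between each of dish, eyepiece's own z axis and vertical below 0.2 rad and angle between tube's own z axis and vertical below 0.1 rad and horizontal distance between eyepiece and turntable_base between 0.08 and 0.104 m and horizontal distance between dish and turntable_base between 0.08 and 0.104 m and distance of each of jar, screwdriver, spare_tube, mirror_block from where it was at the start of the episode below 0.03 m); the arm keeps its last pose, push and grip.
It fails at once if the gripper or arm touches the tube (contact force between any of the fingers, the arm and tube above 0.5 N).
It fails at once if the gauge presses hard on the tube (over 15 N) (contact force between gauge and tube above 15 N).
It fails at once if a bead leaves the dish (horizontal distance between any of bead1_center, bead2_center, bead3_center and dish above 0.04 m).
It fails at once if the table is turned well past one click, or tube, eyepiece or dish is tipped (value of joint turntable above 1.4 rad or value of joint turntable below -1.4 rad or angle between any of tube, eyepiece, dish's own z axis and vertical above 0.4 rad).
It fails at once if a bystander on the bench is moved over 30 mm (distance of any of jar, screwdriver, spare_tube, mirror_block from where it was at the start of the episode above 0.03 m).
It also fails if it takes over 61 s, if anything falls off the work surface, if the arm or the gripper's body presses on something with over 40 N, if the wrist force passes 120 N, or if a joint passes its speed limit or range.

## Working session

There is one attempt and no reset: what is moved stays moved. The work goes in short steps, Python scripts to look and compute and a shell command to move; the robot and the scene stay as the last step left them, time stands still between calls to the robot, and variables do not carry over. Pictures are saved under pics/ and viewed, about 8 in all and at most 12, crops included, and the job is handed in when it is done.

```bash
mkdir -p pics; ls
python3 - <<'E'
from rig import get_obs, imaging, robot
import cv2,numpy as np
for n in("scene","top"):
    im=imaging.camera(n); cv2.imwrite(f"pics/{n}0.png",im[:,:,::-1])
    p=imaging.camera_params(n); print(n,np.round(p["camera_matrix"],1).tolist(),p["xyz"],np.round(p["rotation"],4).tolist())
    for t in["peg_left","peg_right","tube","spot","eyepiece","dish","holder","gauge","jar","turntable_base","station"]:
        try: print(t,[(np.round(d["pixel"],1).tolist(),round(d["confidence"],2)) for d in imaging.tip_of(n,t)])
        except Exception as e: print(t,e)
print(get_obs())
E
```

```text
pics
scene [[479.7, 0.0, 317.5], [0.0, 479.7, 243.5], [0.0, 0.0, 1.0]] [0.95018982 0.70167821 0.88819008] [0.2147, 0.8917, -0.3868, -0.0953]
peg_left [([319.6, 417.6], 0.34)]
peg_right [([353.4, 242.2], 0.66)]
tube [([330.2, 263.0], 0.66), ([300.0, 204.6], 0.19)]
spot []
eyepiece [([363.8, 302.7], 0.55), ([433.7, 363.7], 0.4)]
dish [([435.1, 351.9], 0.63), ([292.4, 303.4], 0.61)]
holder [([434.0, 366.3], 0.95), ([220.5, 202.7], 0.41)]
gauge [([437.1, 351.7], 0.97), ([473.1, 391.1], 0.96), ([475.6, 345.7], 0.87)]
jar [([299.5, 204.2], 0.9), ([220.4, 203.8], 0.7)]
turntable_base [([327.5, 302.9], 0.83)]
station [([361.5, 276.4], 0.62)]
top [[599.5, 0.0, 312.6], [0.0, 599.5, 234.1], [0.0, 0.0, 1.0]] [ 0.32377995 -0.00417112  1.67826919] [0.7055, -0.7043, 0.0564, -0.0559]
peg_left [([268.9, 270.5], 0.56)]
peg_right [([316.7, 273.0], 0.77), ([321.7, 248.1], 0.61)]
tube [([321.1, 250.2], 0.95), ([286.9, 197.6], 0.54)]
spot [([319.6, 244.9], 0.82)]
eyepiece [([262.1, 248.9], 0.72)]
dish [([198.9, 279.5], 0.56), ([291.5, 200.1], 0.55)]
holder [([197.6, 279.1], 0.66)]
gauge [([189.9, 310.1], 
[... 170 characters left out ...]
], 0.89)]
{'time': 1.2, 'q': array([ 1.12048768e+00,  5.27509120e-01,  1.43268847e+00, -3.06250133e-05,
        1.18141167e+00, -1.78512520e-01]), 'joint_velocities': array([ 7.56954237e-06,  2.84169728e-04,  1.30351941e-03,  7.96788590e-04,
       -1.21746305e-03, -4.40176466e-05]), 'joint_torque': array([-4.63357173e-04, -4.40027547e+01, -1.76985419e+01,  6.32186118e-02,
        5.07130078e-02, -1.32947076e-05]), 'position': array([0.16776675, 0.60203987, 0.22254647]), 'tool_rot': array([ 0.09578617,  0.70058015, -0.09580354,  0.70059557]), 'ft_force': array([-0.5901884 , -0.27477012, -0.32248446]), 'moment': array([ 0.00218702, -0.0152905 ,  0.02642275]), 'grip_width': 0.0869032007413478}
```

Run:
```python
import cv2
im=cv2.imread("pics/top0.png")[150:350,120:460]; cv2.imwrite("pics/topc.png",cv2.resize(im,None,fx=2.3,fy=2.3,interpolation=cv2.INTER_CUBIC))
```

```text
(no output)
```

View pics/scene0.png

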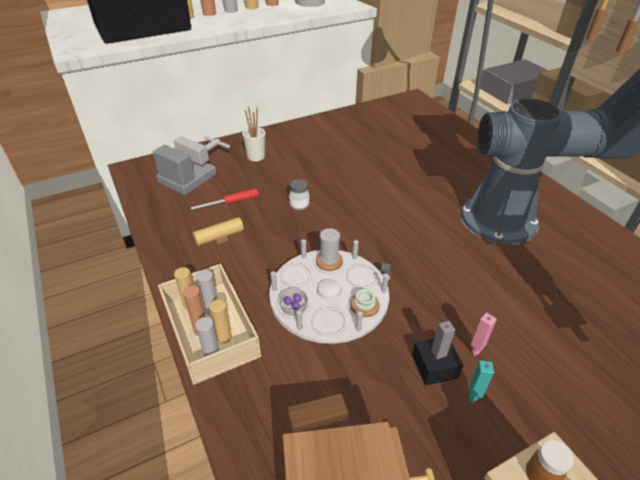

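View pics/topc.png

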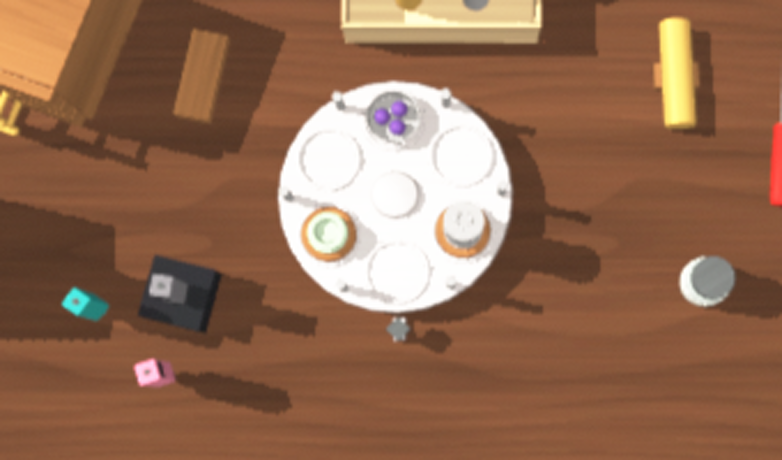

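The scene picture shows the turntable at (329,290), the tube at (330,245) and the eyepiece at (364,300). The grey gauge stands in the black holder at (443,345). Its look-alikes are pink at (483,333) and turquoise at (482,380). In the top picture the grey gauge is at about (191,275), pink at (187,312) and turquoise at (155,281). I choose the grey one standing in the black block. The tube is on the robot's right, so the turn is clockwise (negative), driven by peg_left at top (269,274).

```bash
cat > h.py <<'E'
import numpy as np, cv2
from rig import get_obs, imaging, robot
from scipy.spatial.transform import Rotation as R
def par(n):
    p=imaging.camera_params(n); return np.array(p["camera_matrix"]),np.array(p["xyz"]),R.from_quat(p["rotation"]).as_matrix()
def onz(n,px,z):
    K,c,M=par(n); d=M@np.linalg.solve(K,[px[0],px[1],1]); return c+d*(z-c[2])/d[2]
def proj(n,X):
    K,c,M=par(n); v=K@(M.T@(np.asarray(X)-c)); return v[:2]/v[2]
E
python3 - <<'E'
from h import *
r=lambda v:np.round(v,4).tolist()
c=lambda x,y:(120+(x+.5)/2.3-.5,150+(y+.5)/2.3-.5)
pegs=[onz("top",c(*q),.1) for q in[(343,287),(452,282),(503,190),(446,98),(338,98),(288,196)]]
for p in pegs: print("peg",r(p))
ax=np.mean(pegs,0);print("axis",r(ax),[round(np.hypot(*(p-ax)[:2]),4) for p in pegs])
print("disc centre",r(onz("top",c(395.5,196.5),.045)),"pointer",r(onz("top",c(399,328),.05)))
print("gauge top z.14",r(onz("top",c(160,286),.14)), "tube spot",r(onz("top",c(465,219),.138)))
for cam in("top","scene"):
  for z in(.05,): pass
  imaging.camera(cam)
  for t in("gauge","holder","turntable_base","spare_tube"):
    for d in imaging.cut_out(cam,t)[:3]:
        m=d["pixels"].astype(np.uint8); b=cv2.minAreaRect(cv2.findNonZero(m)); print(cam,t,round(d["confidence"],2),r(d["box"]),np.round(cv2.boxPoints(b),1).tolist())
im=cv2.imread("pics/top0.png")[250:330,140:240]
im2=cv2.imread("pics/scene0.png")[305:405,395:520]
im=cv2.resize(im,(500,400),interpolation=cv2.INTER_CUBIC); 
a=np.zeros((600,800,3),np.uint8); a[:480,:600]=cv2.resize(im2,(600,480),interpolation=cv2.INTER_CUBIC)
cv2.imwrite("pics/g.png",np.hstack([cv2.resize(im,(375,300)),cv2.resize(im2,(375,300),interpolation=cv2.INTER_CUBIC)]))
E
```

```text
peg [0.4688, 0.1102, 0.1]
peg [0.4748, -0.0148, 0.1]
peg [0.5819, -0.0739, 0.1]
peg [0.6911, -0.0076, 0.1]
peg [0.6908, 0.119, 0.1]
peg [0.5744, 0.1754, 0.1]
axis [0.5803, 0.0514, 0.1] [np.float64(0.126), np.float64(0.1245), np.float64(0.1253), np.float64(0.1255), np.float64(0.1296), np.float64(0.1241)]
disc centre [0.5828, 0.0527, 0.045] pointer [0.4252, 0.0473, 0.05]
gauge top z.14 [0.4659, 0.3119, 0.14] tube spot [0.5424, -0.0291, 0.138]
top gauge 0.49 [187.6, 313.4, 13.4, 14.9] [[179.0, 307.0], [194.0, 307.0], [194.0, 318.0], [179.0, 318.0]]
top gauge 0.48 [194.3, 276.1, 17.4, 13.8] [[183.6999969482422, 277.8999938964844], [186.89999389648438, 268.29998779296875], [201.89999389648438, 273.29998779296875], [198.6999969482422, 282.8999938964844]]
top gauge 0.43 [157.5, 283.9, 18.2, 12.1] [[146.39999389648438, 284.0], [150.10000610351562, 274.70001220703125], [166.5, 281.20001220703125], [162.8000030517578, 290.5]]
top holder 0.81 [197.1, 278.4, 37.1, 33.1] [[178.6999969482422, 287.29998779296875], [185.89999389648438, 260.1000061035156], [216.10000610351562, 268.1000061035156], [20
[... 1196 characters left out ...]
10351562, 216.3000030517578], [245.3000030517578, 234.8000030517578], [197.60000610351562, 249.5]]
scene turntable_base 0.91 [329.8, 289.9, 120.5, 103.0] [[268.0, 341.79998779296875], [270.0, 239.3000030517578], [389.70001220703125, 241.60000610351562], [387.70001220703125, 344.1000061035156]]
scene turntable_base 0.63 [217.3, 229.9, 52.4, 30.2] [[191.60000610351562, 231.89999389648438], [239.3000030517578, 215.3000030517578], [245.8000030517578, 233.8000030517578], [198.0, 250.39999389648438]]
scene spare_tube 0.62 [219.5, 230.9, 53.2, 28.2] [[191.89999389648438, 232.10000610351562], [239.39999389648438, 215.5], [245.6999969482422, 233.6999969482422], [198.3000030517578, 250.3000030517578]]
```

View pics/g.png

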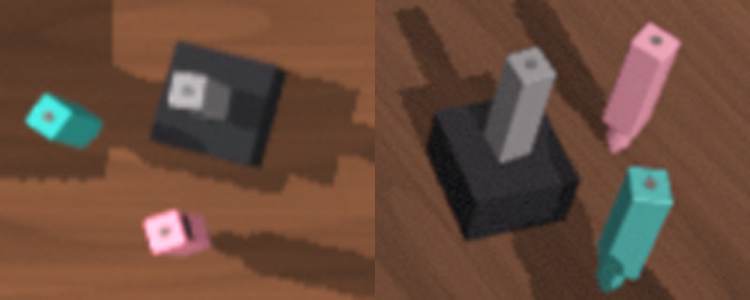

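The close crop confirms the grey gauge in the black block, with pink and turquoise standing free beside it. The block is turned about 14° clockwise.

```bash
cat >> h.py <<'E'
def togo(X,yaw):
    o=get_obs(); Q=R.from_quat(o["tool_rot"]).as_matrix(); p=o["position"]
    best=None
    for k in(0,180):
        a=np.radians(yaw+k); y=np.array([np.cos(a),np.sin(a),0]); x=np.array([0,0,-1.]); D=np.stack([x,y,np.cross(x,y)],1)
        w=np.degrees(R.from_matrix(Q.T@D).as_rotvec())
        if best is None or np.linalg.norm(w)<np.linalg.norm(best): best=w
    print("t",round(float(o["time"]),2),"tcp",np.round(p,4),"yawY",round(np.degrees(np.arctan2(Q[1,1],Q[0,1])),1),"q",np.round(o["q"],2),"F",np.round(o["ft_force"],2),"grip",round(float(o["grip_width"]),4))
    print("shift mm",np.round(Q.T@(np.asarray(X)-p)*1000,1),"turn",np.round(best,1))
E
python3 -c "
from h import *
togo([.469,.111,.17],61)"
```

```text
t 1.7 tcp [0.1677 0.6021 0.2225] yawY 74.4 q [ 1.12  0.53  1.43 -0.    1.18 -0.18] F [ 0.65  0.15 -0.35] grip 0.0873
shift mm [  52.6 -392.2  422. ] turn [13.4  0.  -0. ]
```

```bash
python3 -m inch '[[34,[0,-39,42],[0,0,0]],[34,[0,-39,42],[0,0,0]],[34,[0,-39,42],[0,0,0]],[34,[0,-39,42],[0,0,0]],[34,[0,-39,42],[0,0,0]],[34,[0,-39,42],[0,0,0]],[34,[5,-39,42],[0,0,0]],[34,[10,-39,42],[0,0,0]],[34,[10,-39,42],[0,0,0]],[34,[10,-39,42],[0,0,0]],[34,[0,0,0],[7,0,0]],[34,[0,0,0],[6.4,0,0]]]'; python3 -c "
from h import *
togo([.469,.111,.115],61)"
```

```text
time: 3.2
position: [0.4842, 0.1012, 0.1887]
tool_rot: [0.183, 0.679, -0.175, 0.689]
ft_force: [0.1, -0.6, 0.6]
grip_width: 0.0343
t 3.2 tcp [0.4842 0.1012 0.1887] yawY 60.7 q [-0.03  0.4   1.8   0.01  0.93 -1.09] F [ 0.08 -0.64  0.6 ] grip 0.0343
shift mm [ 73.5   0.1 -18.8] turn [-0.3  0.6 -0.8]
```

```bash
python3 -m inch '[[34,[25,0,-9],[0,0,0]],[34,[25,0,-9],[0,0.6,-0.8]],[34,[14,0,0],[0,0,0]],[34,[0,0,0],[0,0,0]]]'
python3 - <<'E'
from h import *
togo([.469,.111,.08],61)
im=imaging.camera("scene"); a=im[200:320,290:430,::-1]
cv2.imwrite("pics/s1.png",cv2.resize(a,(700,600),interpolation=cv2.INTER_CUBIC))
print("pegtop expected",proj("scene",[.469,.111,.1]),"tcp",proj("scene",get_obs()["position"]))
E
```

```text
time: 3.7
position: [0.4714, 0.1096, 0.124]
tool_rot: [0.18, 0.682, -0.18, 0.685]
ft_force: [0.1, 0.3, 0.9]
grip_width: 0.0344
t 3.7 tcp [0.4714 0.1096 0.124 ] yawY 60.5 q [-0.    0.5   1.88 -0.    0.76 -1.06] F [0.06 0.34 0.94] grip 0.0344
shift mm [44.  -0.1 -2.9] turn [-0.5  0.2 -0.1]
pegtop expected [386.30985273 273.51876287] tcp [386.01145012 265.95569409]
```

View pics/s1.png

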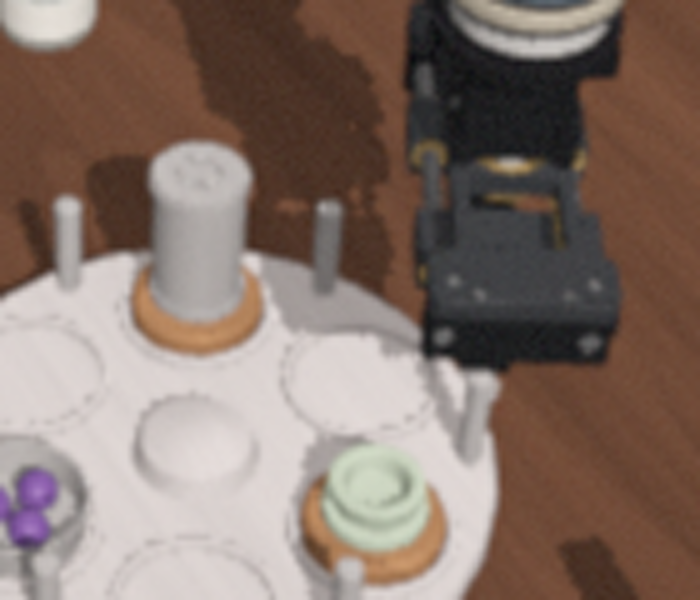

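The peg top shows at about (386,275), where I expected it, so I go straight down.

```bash
python3 -m inch '[[34,[15,0,-3],[0,0,0]],[34,[15,0,0],[0,0,0]],[34,[15,0,0],[0,0,0]],[20,[1,0,0],[0,0,0]],[20,[0,0,0],[0,0,0]]]'; python3 -c "
from h import *
togo([.469,.111,.078],61)"
```

```text
time: 4.38
position: [0.4744, 0.1111, 0.082]
tool_rot: [0.182, 0.678, -0.179, 0.689]
ft_force: [0.3, 0.2, 0.5]
grip_width: 0.023
t 4.38 tcp [0.4744 0.1111 0.082 ] yawY 60.5 q [ 0.    0.58  1.91 -0.    0.64 -1.06] F [0.29 0.16 0.52] grip 0.023
shift mm [ 3.9 -2.8 -4.7] turn [-0.5  0.8 -0.5]
```

```bash
python3 -m inch '[[18,[3,-1,-4],[0,0.6,-0.4]],[18,[0,2,0],[1,0,0]],[18,[0,3,0],[1.5,0,0]],[18,[0,4.5,0.1],[2,0,0]],[18,[0,5.5,0.1],[2.5,0,0]],[18,[0,5.5,0.1],[2.5,0,0]],[18,[0,5.5,0.1],[2.5,0,0]]]'; python3 -c "
from h import *
C=np.array([.581,.052]);p=get_obs()['position'][:2]-C;print(np.hypot(*p),np.degrees(np.arctan2(p[1],p[0])))
for a in(140,):togo([C[0]+.127*np.cos(np.radians(a)),C[1]+.127*np.sin(np.radians(a)),.078],a-90)"
```

```text
time: 5.25
position: [0.4838, 0.1316, 0.0802]
tool_rot: [0.251, 0.66, -0.256, 0.661]
ft_force: [-1.7, -3.6, 0.3]
grip_width: 0.0178
0.1256354435476078 140.68963418940973
t 5.25 tcp [0.4838 0.1316 0.0802] yawY 48.0 q [ 0.05  0.6   1.86 -0.01  0.69 -0.78] F [-1.72 -3.58  0.29] grip 0.0178
shift mm [ 2.2  1.5 -1.4] turn [-2.   0.2  0.3]
```

The drag force of 4 N shows the peg is caged. I continue along the arc.

```bash
python3 -m inch '[[18,[1,5.5,-0.5],[2,0,0]],[18,[1,5.5,-0.2],[2.3,0,0]],[18,[0,6,0.1],[2.5,0,0]],[18,[0,6,0.1],[2.5,0,0]],[18,[0,6,0.1],[2.5,0,0]],[18,[0,6,0.1],[2.5,0,0]],[18,[0,6,0.1],[2.5,0,0]],[18,[0,6,0.1],[2.5,0,0]]]'; python3 -c "
from h import *
C=np.array([.581,.052]);p=get_obs()['position'][:2]-C;print(np.hypot(*p),np.degrees(np.arctan2(p[1],p[0])))
for a in(115,):togo([C[0]+.127*np.cos(np.radians(a)),C[1]+.127*np.sin(np.radians(a)),.078],a-90)"
```

```text
time: 6.25
position: [0.5117, 0.159, 0.0778]
tool_rot: [0.356, 0.61, -0.373, 0.602]
ft_force: [-2.0, -1.9, 2.1]
grip_width: 0.018
0.1274602859403113 122.91960553116044
t 6.25 tcp [0.5117 0.159  0.0778] yawY 28.0 q [ 0.1   0.63  1.76 -0.02  0.77 -0.37] F [-1.99 -1.89  2.13] grip 0.018
shift mm [-0.6 17.6  0.2] turn [3.  0.2 1.5]
```

```bash
python3 -m inch '[[18,[0,6,0.1],[2,0,0.5]],[18,[0,6,0.1],[2,0,0.5]],[18,[0,6,0.1],[2.2,0,0]],[18,[0,6,0.1],[2.5,0,0]],[18,[0,6,0.1],[2.5,0,0]],[18,[0,6,0.1],[2.5,0,0]],[18,[0,6,0.1],[2.5,0,0]],[18,[0,6,0.1],[2.5,0,0]],[18,[0,6,0.1],[2.5,0,0]]]'; python3 -c "
from h import *
C=np.array([.581,.052]);p=get_obs()['position'][:2]-C;print(np.hypot(*p),np.degrees(np.arctan2(p[1],p[0])))
for a in(91,):togo([C[0]+.127*np.cos(np.radians(a)),C[1]+.127*np.sin(np.radians(a)),.078],a-90)"
```

```text
time: 7.38
position: [0.5609, 0.1783, 0.0761]
tool_rot: [0.471, 0.525, -0.48, 0.521]
ft_force: [-1.1, -0.0, 0.6]
grip_width: 0.018
0.1279032744727574 99.06199258628138
t 7.38 tcp [0.5609 0.1783 0.0761] yawY 5.5 q [ 0.12  0.68  1.63 -0.    0.84  0.03] F [-1.09 -0.02  0.57] grip 0.018
shift mm [-2.1 17.9  1. ] turn [4.5 0.2 0.7]
```

```bash
python3 -m inch '[[18,[-1,5.5,0.2],[1.5,0,0]],[18,[0,5.5,0.2],[1.5,0,0]],[18,[0,4.5,0.2],[1.5,0,0]],[18,[0,3,0],[0,0,0]],[18,[0,1.5,0],[0,0,0]],[24,[0,0,0],[0,0,0]],[24,[0,0,0],[0,0,0]]]'
python3 - <<'E'
from h import *
C=np.array([.581,.052]);p=get_obs()['position'][:2]-C;print(np.hypot(*p),np.degrees(np.arctan2(p[1],p[0])))
for a in(91,):togo([C[0]+.127*np.cos(np.radians(a)),C[1]+.127*np.sin(np.radians(a)),.078],a-90)
im=imaging.camera("top"); a=im[150:350,120:460,::-1]
cv2.imwrite("pics/t2.png",cv2.resize(a,None,fx=2.3,fy=2.3,interpolation=cv2.INTER_CUBIC))
for t in("spot","tube","eyepiece","dish"): print(t,[(np.round(d["pixel"],1),round(d["confidence"],2)) for d in imaging.tip_of("top",t)])
E
```

```text
time: 8.25
position: [0.584, 0.1792, 0.0769]
tool_rot: [0.494, 0.504, -0.5, 0.502]
ft_force: [0.2, 0.5, -0.8]
grip_width: 0.0236
0.12721672359182784 88.648947376905
t 8.25 tcp [0.584  0.1792 0.0769] yawY 0.6 q [ 0.12  0.7   1.58 -0.    0.87  0.11] F [ 0.17  0.54 -0.81] grip 0.0236
shift mm [-1.  -5.2  0.1] turn [-0.4  0.2  0.5]
spot [(array([291.7, 264. ]), 0.65)]
tube [(array([293.5, 268. ]), 0.87), (array([317.9, 211.8]), 0.37)]
eyepiece [(array([261.9, 216. ]), 0.62)]
dish [(array([318.5, 216.7]), 0.61)]
```

View pics/t2.png

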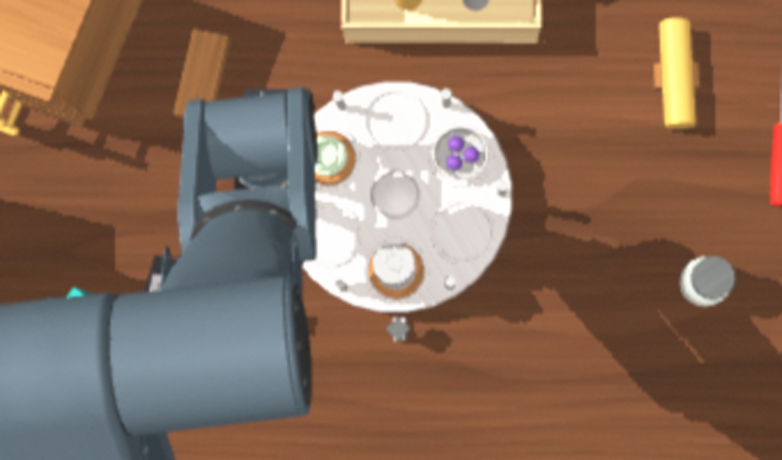

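The disc is in its detent: the pegs show at the same crop pixels as before. The tube is at crop (396,265) next to the pointer (399,328), and the three beads are in the dish at (460,155). I release the peg and rise.

```bash
python3 -m inch '[[34,[0,-4,0],[0,0,0]],[34,[-20,0,0],[0,0,0]],[34,[-45,0,0],[0,0,0]],[40,[-45,0,0],[0,0,0]],[40,[-20,0,0],[0,0,0]]]'
python3 - <<'E'
from h import *
print("gauge",onz("top",(190.0,274.4),.14),onz("scene",(446.5,326.5),.14))
for y in(76,-14): togo([.466,.311,.21],y)
E
```

```text
time: 9.12
position: [0.5778, 0.1794, 0.2077]
tool_rot: [0.492, 0.506, -0.502, 0.5]
ft_force: [0.3, 0.0, 0.0]
grip_width: 0.0391
gauge [0.46507144 0.31000339 0.14      ] [0.46701707 0.31194197 0.14      ]
t 9.12 tcp [0.5778 0.1794 0.2077] yawY 0.6 q [ 0.12  0.52  1.49 -0.    1.15  0.11] F [0.35 0.01 0.  ] grip 0.0391
shift mm [  -1.  -110.4 -132.8] turn [-75.4  -0.4   1. ]
t 9.12 tcp [0.5778 0.1794 0.2077] yawY 0.6 q [ 0.12  0.52  1.49 -0.    1.15  0.11] F [0.35 0.01 0.  ] grip 0.0391
shift mm [  -1.  -110.4 -132.8] turn [14.6  0.4  0.9]
```

```bash
python3 -m inch '[[50,[-2,-37,-44],[0,0,0]],[50,[-2,-37,-44],[0,0,0]],[50,[0,-37,-44],[0,0,0]],[50,[0,0,0],[7.5,0,0.5]],[50,[0,0,0],[7.5,0.4,0.5]],[50,[0,0,0],[0,0,0]]]'
python3 - <<'E'
from h import *
togo([.466,.311,.165],-14)
im=imaging.camera("scene"); a=im[280:400,380:520,::-1]
cv2.imwrite("pics/s3.png",cv2.resize(a,(700,600),interpolation=cv2.INTER_CUBIC))
E
```

```text
time: 9.88
position: [0.4619, 0.3141, 0.2159]
tool_rot: [0.563, 0.43, -0.557, 0.433]
ft_force: [1.2, 0.1, -0.0]
grip_width: 0.0501
t 9.88 tcp [0.4619 0.3141 0.2159] yawY -14.8 q [ 0.4   0.44  1.61 -0.    1.07  0.66] F [ 1.19  0.05 -0.03] grip 0.0501
shift mm [50.9  4.4  2.2] turn [-0.8 -0.2 -0.5]
```

View pics/s3.png

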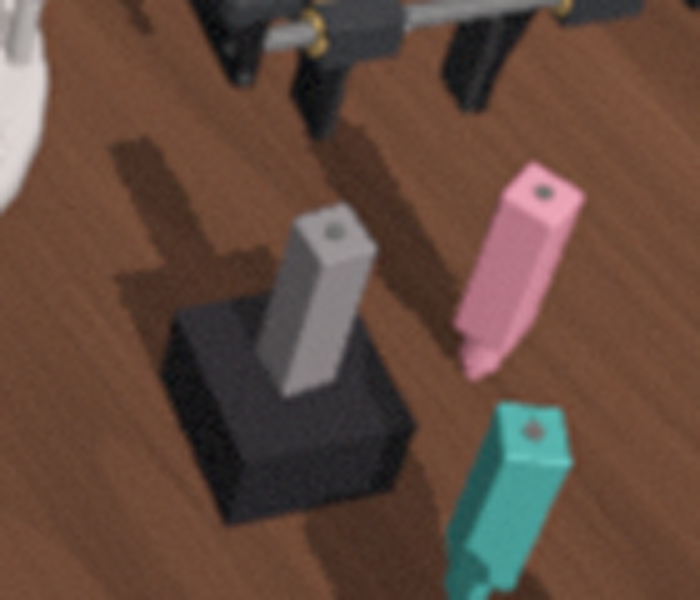

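Run:
```python
from h import *
P=[onz("scene",(380+x/5,280+y/5),.14)[:2] for x,y in[(297,220),(346,205),(376,247),(325,266)]]
print(np.round(P,4).tolist(),np.mean(P,0))
for i in range(4):
    d=P[(i+1)%4]-P[i];print(np.hypot(*d),np.degrees(np.arctan2(d[1],d[0])))
B=[onz("scene",(380+x/5,280+y/5),.05)[:2] for x,y in[(176,315),(246,465),(413,425)]]
print("holder",(B[0]+B[2])/2,[np.degrees(np.arctan2(*(B[i+1]-B[i])[::-1])) for i in(0,1)])
for i in (0,): togo([.467,.312,.165],-14)
```

```text
[[0.4755, 0.3009], [0.4539, 0.3037], [0.4565, 0.325], [0.4795, 0.3233]] [0.46636503 0.31323237]
0.021762741112406284 172.51288006245107
0.02146955921824404 83.24763524378845
0.023149092619507323 -4.375278913718981
0.02274994905117548 -100.20031224674709
holder [0.4675197  0.31303725] [np.float64(76.37443833680045), np.float64(167.53247655459978)]
t 9.93 tcp [0.4622 0.3141 0.2159] yawY -14.7 q [ 0.4   0.44  1.61 -0.    1.07  0.66] F [ 0.38 -0.01  0.36] grip 0.0502
shift mm [51.   4.8  1. ] turn [-0.7 -0.2 -0.5]
```

```bash
python3 -m inch '[[50,[25,4.5,1.5],[-5,0,-0.4]],[50,[25,0,0],[0,0,0]],[50,[30,0,0],[0,0,0]],[50,[30,0,0],[0,0,0]],[50,[15,0,0],[0,0,0]]]' 12; python3 -c "
from h import *
togo([.467,.3125,.088],-9)"
```

```text
time: 10.55
position: [0.4708, 0.3114, 0.0896]
tool_rot: [0.542, 0.458, -0.535, 0.459]
ft_force: [-0.1, 0.1, 0.1]
grip_width: 0.0503
t 10.55 tcp [0.4708 0.3114 0.0896] yawY -9.1 q [0.39 0.63 1.71 0.   0.79 0.54] F [-0.1   0.06  0.05] grip 0.0503
shift mm [ 1.6 -4.  -0.5] turn [-0.1 -0.4 -0.4]
```

```bash
python3 -m inch '[[35,[1,-4,-0.5],[0,0,-0.4]],[20,[0,0,0],[0,0,0]],[20,[0,0,0],[0,0,0]],[20,[0,0,0],[0,0,0]],[20,[0,0,0],[0,0,0]]]' 15; python3 -c "
from h import *
togo([.467,.3125,.088],-9)"
```

```text
time: 11.18
position: [0.4676, 0.3128, 0.0904]
tool_rot: [0.541, 0.46, -0.535, 0.457]
ft_force: [-0.7, 0.1, -1.3]
grip_width: 0.0241
t 11.18 tcp [0.4676 0.3128 0.0904] yawY -9.1 q [0.39 0.63 1.71 0.01 0.8  0.54] F [-0.66  0.07 -1.3 ] grip 0.0241
shift mm [ 2.4 -0.6  0.5] turn [-0.1 -0.5 -0.1]
```

```bash
python3 -m inch '[[20,[-10,0,0],[0,0,0]],[20,[-20,0,0],[0,0,0]],[20,[-35,0,0],[0,0,0]],[20,[-40,0,0],[0,0,0]],[20,[-40,0,0],[0,0,0]],[20,[-25,0,0],[0,0,0]],[20,[0,0,0],[0,0,0]]]' 20
python3 - <<'E'
from h import *
im=imaging.camera("top")
for t in("spot","tube","turntable_base"): print(t,[(np.round(d["pixel"],1),round(d["confidence"],2)) for d in imaging.tip_of("top",t)])
d=imaging.tip_of("top","spot")
if d: print(onz("top",d[0]["pixel"],.138))
togo([.489,.049,.255],-9)
a=im[150:350,120:460,::-1]; s=imaging.camera("scene")[:,:,::-1]
for t in("spot",): print(t,[(np.round(d["pixel"],1),round(d["confidence"],2)) for d in imaging.tip_of("scene",t)])
a=cv2.resize(im[235:295,260:325,::-1],(390,360),interpolation=cv2.INTER_CUBIC)
b=cv2.resize(s[230:310,320:400],(360,360),interpolation=cv2.INTER_CUBIC)
cv2.imwrite("pics/t4.png",np.hstack([a,b]))
E
```

```text
time: 12.05
position: [0.4682, 0.3116, 0.2702]
tool_rot: [0.543, 0.459, -0.533, 0.459]
ft_force: [-0.5, 1.1, -1.5]
grip_width: 0.0239
spot [(array([289.1, 264.9]), 0.86)]
tube [(array([292.6, 266.1]), 0.81)]
turntable_base [(array([294.5, 235.2]), 0.64)]
[0.49025993 0.0555281  0.138     ]
t 12.3 tcp [0.4658 0.3106 0.2658] yawY -9.1 q [0.39 0.39 1.55 0.01 1.2  0.54] F [-0.77 -0.31 -1.4 ] grip 0.0236
shift mm [  9.2  64.1 254.7] turn [-0.1 -0.3  0. ]
spot [(array([365. , 249.8]), 0.74), (array([299.2, 205.8]), 0.61)]
```

View pics/t4.png

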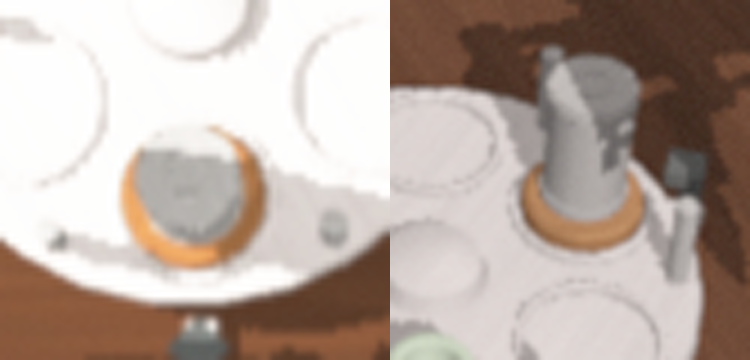

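The tube top is at about (291.7,265.7) in the top view and (365.6,248.7) in the scene view. The tube stands upright in the seat at the pointer.

Run:
```python
from h import *
print(onz("top",(291.4,265.6),.138),onz("scene",(365.4,248.6),.138),onz("scene",(365,249.8),.138))
```

```text
[0.48845581 0.04957913 0.138     ] [0.49181859 0.05266836 0.138     ] [0.49467517 0.05562465 0.138     ]
```

```bash
python3 -m inch '[[20,[0,6,25],[0,0,0]],[20,[0,10,40],[0,0,0]],[20,[0,10,40],[0,0,0]],[20,[0,10,40],[0,0,0]],[20,[0,10,40],[0,0,0]],[20,[0,10,40],[0,0,0]],[20,[0,6,25],[0,0,0]],[20,[0,0,0],[0,0,0]]]' 20; python3 -c "
from h import *
togo([.489,.049,.245],-9)"
```

```text
time: 13.4
position: [0.4877, 0.0469, 0.2578]
tool_rot: [-0.536, -0.463, 0.539, -0.456]
ft_force: [-0.3, -0.8, -0.1]
grip_width: 0.0239
t 13.4 tcp [0.4877 0.0469 0.2578] yawY -9.0 q [-0.14  0.3   1.71  0.    1.13  0.02] F [-0.29 -0.84 -0.11] grip 0.0239
shift mm [12.8  1.1 -2.3] turn [ 0.  -0.2  0.6]
```

```bash
python3 -m inch '[[20,[10,0,-4],[0,0,0.5]],[20,[10,0,0],[0,0,0]],[20,[4,0,0],[0,0,0]],[20,[0,0,0],[0,0,0]]]' 20
python3 - <<'E'
from h import *
togo([.490,.051,.235],-9)
s=imaging.camera("scene")[:,:,::-1]
cv2.imwrite("pics/s5.png",cv2.resize(s[200:280,325:405],(640,640)[:2],interpolation=cv2.INTER_CUBIC)[:600])
p=get_obs()["position"]
for t in("gauge_point","spot","gauge"): print(t,[(np.round(d["pixel"],1),round(d["confidence"],2)) for d in imaging.tip_of("scene",t)])
for X in([p[0],p[1],p[2]-.0764],[p[0],p[1],p[2]-.0404],[.49,.051,.138]): print((proj("scene",X)-[325,200])*8)
E
```

```text
time: 13.9
position: [0.4866, 0.0544, 0.2306]
tool_rot: [0.537, 0.463, -0.537, 0.458]
ft_force: [-0.0, 0.6, 0.1]
grip_width: 0.0239
t 13.9 tcp [0.4866 0.0544 0.2306] yawY -8.8 q [-0.12  0.34  1.75  0.01  1.06  0.03] F [-0.04  0.63  0.1 ] grip 0.0239
shift mm [-4.4  3.8  2.8] turn [ 0.2 -0.3  0.3]
gauge_point [(array([385.3, 277.1]), 0.69)]
spot [(array([361.7, 249.6]), 0.71)]
gauge [(array([371. , 229.3]), 0.63), (array([473.9, 390. ]), 0.59)]
[345.93942156 344.42802669]
[355.93053541 248.38645633]
[325.62128412 383.1775177 ]
```

View pics/s5.png

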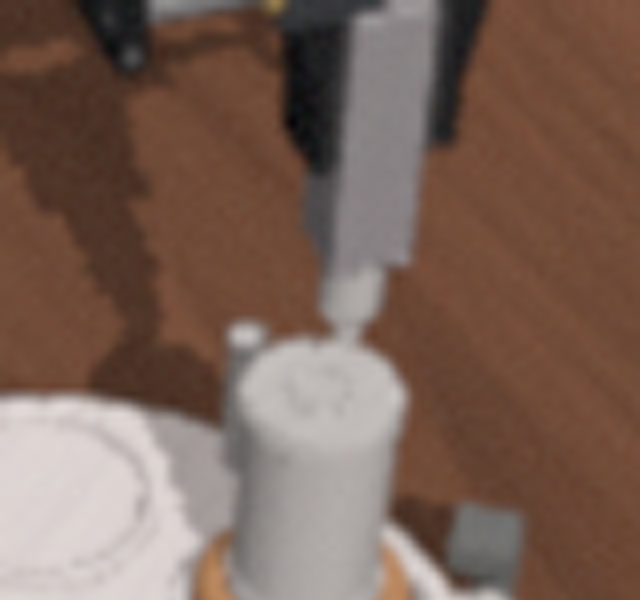

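Run:
```python
from h import *
for q in((319,388),(321,391),(323,394)): print(q,onz("scene",(325+q[0]/8,200+q[1]/8),.138))
p=get_obs()["position"]
print("tip",onz("scene",(325+347/8,200+343/8),p[2]-.0764),p)
togo([.491,.0525,.225],-9)
```

```text
(319, 388) [0.49270905 0.05184762 0.138     ]
(321, 391) [0.49284503 0.05315902 0.138     ]
(323, 394) [0.49298079 0.05446825 0.138     ]
tip [0.48661921 0.05456618 0.15511828] [0.48737643 0.05379197 0.23151828]
t 14.1 tcp [0.4874 0.0538 0.2315] yawY -8.8 q [-0.12  0.34  1.75  0.01  1.06  0.03] F [-0.12 -0.58 -0.73] grip 0.0238
shift mm [6.5 3.8 0.8] turn [ 0.2 -0.3  0.2]
```

```bash
python3 -m inch '[[20,[3,4,1.5],[0,0,0]],[20,[4,0.5,0],[0,0,0]],[20,[0,0,0],[0,0,0]],[20,[0,0,0],[0,0,0]]]' 20
python3 - <<'E'
from h import *
togo([.4915,.0525,.2085],-9)
E
```

```text
time: 14.6
position: [0.4924, 0.0512, 0.2245]
tool_rot: [0.538, 0.462, -0.536, 0.458]
ft_force: [-0.1, -0.2, -0.5]
grip_width: 0.0239
t 14.6 tcp [0.4924 0.0512 0.2245] yawY -8.8 q [-0.13  0.35  1.75  0.01  1.04  0.03] F [-0.11 -0.2  -0.46] grip 0.0239
shift mm [16.  -1.1 -1.1] turn [ 0.2 -0.3  0.1]
```

```bash
python3 -m inch '[[20,[4,-0.5,-0.5],[0,0,0]],[20,[3,0,0],[0,0,0]],[20,[2,0,0],[0,0,0]],[20,[0,0,0],[0,0,0]]]' 20
python3 - <<'E'
from h import *
togo([.4915,.0525,.2085],-9)
s=imaging.camera("scene")[:,:,::-1]
a=cv2.resize(s[200:270,325:405],(640,560),interpolation=cv2.INTER_CUBIC)
cv2.imwrite("pics/s6.png",a)
E
```

```text
time: 15.1
position: [0.4918, 0.0519, 0.2148]
tool_rot: [0.538, 0.462, -0.536, 0.458]
ft_force: [-0.3, -0.3, -0.9]
grip_width: 0.0241
t 15.1 tcp [0.4918 0.0519 0.2148] yawY -8.8 q [-0.12  0.36  1.76  0.01  1.02  0.03] F [-0.26 -0.34 -0.94] grip 0.0241
shift mm [ 6.3 -0.3 -0.5] turn [ 0.2 -0.3  0.1]
```

View pics/s6.png

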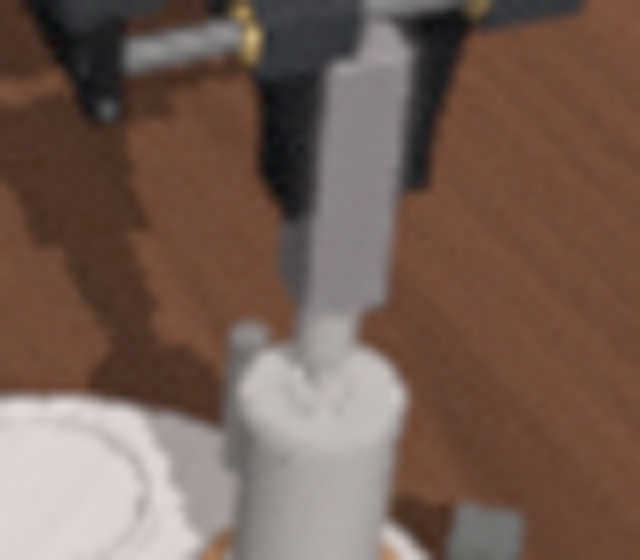

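The tip ends at crop (323,392), in the middle of the ring. Now I press about 6 mm.

```bash
python3 -m inch '[[20,[2,0,0],[0,0,0]],[20,[2,0,0],[0,0,0]],[20,[1.5,0,0],[0,0,0]],[20,[0.5,0,0],[0,0,0]],[20,[0,0,0],[0,0,0]],[20,[0,0,0],[0,0,0]]]' 20
python3 - <<'E'
from h import *
togo([.4915,.0525,.2085],-9)
for i in range(5):
    imaging.camera("scene"); o=get_obs(); print(np.round(o["position"],4),np.round(o["ft_force"],2))
E
```

```text
time: 15.9
position: [0.4922, 0.0519, 0.2095]
tool_rot: [0.538, 0.461, -0.536, 0.459]
ft_force: [-0.2, 0.2, 1.5]
grip_width: 0.0239
t 15.9 tcp [0.4922 0.0519 0.2095] yawY -8.8 q [-0.12  0.37  1.77  0.01  1.    0.03] F [-0.19  0.24  1.47] grip 0.0239
shift mm [ 1.  -0.8 -0.5] turn [ 0.2 -0.3  0. ]
[0.4922 0.0519 0.2095] [-0.04 -0.92  1.1 ]
[0.4922 0.0519 0.2095] [-1.05 -0.38  1.65]
[0.4922 0.0519 0.2094] [-1.09 -1.04  0.99]
[0.4922 0.0519 0.2094] [-0.76 -0.54  1.54]
[0.4922 0.0519 0.2094] [-0.7   1.77  1.35]
```

```bash
python3 -m inch '[[20,[1.5,0,0],[0,0,0]],[20,[0,0,0],[0,0,0]],[20,[0,0,0],[0,0,0]],[20,[0,0,0],[0,0,0]],[20,[0,0,0],[0,0,0]],[20,[0,0,0],[0,0,0]]]' 20
python3 - <<'E'
from h import *
f=[]
for i in range(8):
    s=imaging.camera("scene"); f.append(get_obs()["ft_force"])
print(np.mean(f,0)); togo([.4915,.0525,.2085],-9)
t=imaging.camera("top")
a=cv2.resize(s[195:305,325:405,::-1],(380,522),interpolation=cv2.INTER_CUBIC);b=cv2.resize(t[180:300,240:340,::-1],(420,522),interpolation=cv2.INTER_CUBIC)
cv2.imwrite("pics/e.png",np.hstack([a,b]))
E
```

```text
time: 16.9
position: [0.4922, 0.0519, 0.2079]
tool_rot: [0.538, 0.461, -0.536, 0.459]
ft_force: [0.5, -0.5, 1.6]
grip_width: 0.0238
[-0.80147549  0.053982    2.05434023]
t 17.3 tcp [0.4922 0.0519 0.2079] yawY -8.8 q [-0.12  0.37  1.77  0.01  1.    0.03] F [-1.44  1.    2.52] grip 0.0239
shift mm [-0.6 -0.8 -0.5] turn [ 0.2 -0.3  0. ]
```

View pics/e.png

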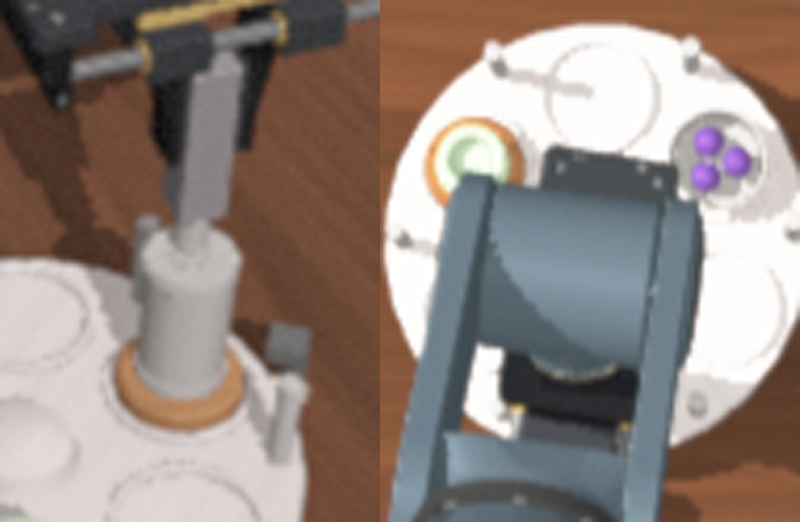

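The gauge stands upright with its tip in the ring, the tube is seated at the pointer, and the eyepiece, dish and beads are in place. The push is about 3 N (Fz +2.05 N, against about −1 N unloaded). I hand in.

```bash
python3 -c "
from rig import robot
print(robot.hand_in())"
```

```text
the job is handed in; nothing more can be done
None
```

I turned the table one click clockwise by caging peg_left between the fingers. Then I lifted the grey gauge out of its holder, pressed its tip into the ring on the tube's top, and handed in at about 17 s while still holding it.

**Last checks:**
- **Turntable:** the pegs showed at the same pixels as before the turn, so the disc is in its detent with the tube at the pointer.
- **Beads, dish and eyepiece:** all three beads were in the dish, and the dish and eyepiece were in their seats.
- **Gauge:** it was upright to within about 0.5° by the tool's pose. The last look before pressing showed the tip in the middle of the ring.
- **Push:** about 3 N on the tube, which puts the tip roughly 6 mm in. I worked this out from the wrist force (noise about 0.5 N) and the height, because the tip travel can't be read directly.
- **Tube position:** the two cameras disagreed by about 3 to 4 mm, within the 8 mm limit. I used the scene camera because it also matched the gauge tip.
- **Other bench items:** I did not measure the jar, screwdriver, spare tube and mirror block again at the end; the arm's path stayed clear of them.

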